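# Load a rapid test and key in the reader's run

## Robot

A 6-joint arm with a two-finger parallel gripper is mounted at the origin on a cart in front of the work surface, level with it; the furniture and walls round the work are solid. World frame = base frame: x ahead of the robot, y to its left, z up, the work surface at z = 0. Lengths are in m, angles in rad, forces in N, time in s.
With the tool pointing down it reaches from about 0.25 to 0.775 m from the base axis. Payload 4 kg.
Tool frame: the origin (TCP) lies at the very end of the fingers, on their centre line; the grasp point (between the pads) lies 19 mm behind it; z points along the fingers, y is the line along which they close (so a half turn about z gives the same grasp; the last joint's range is limited). The gripper opens to 94 mm and grips with 3 to 60 N. Pads are 16 mm wide; open, the fingers measure 119 mm over their backs; the gripper's body (75 mm by 177 mm) begins 78 mm behind the grasp point.
Start: joints at [-1.344, 0.087, 1.371, -0, 1.684, -0.103], TCP at [0.178, -0.52, 0.206] pointing down, gripper open.
Joint ranges: [-3.1, 3.1], [-0.76, 2.03], [0.27, 2.55], [-1.08, 4.22], [0.17, 2.65], [-2.57, 2.57]. Speed limits (rad/s): [2.79, 2.79, 3.14, 3.14, 3.14, 3.14].

## Interface

Orientations are given as [roll, pitch, yaw] about the fixed x, y, z axes, in that order (R = Rz(yaw) Ry(pitch) Rx(roll)).
In Python, from bench import robot, vision gives the robot as it stands.
- The arm moves only by the shell command python3 -m crank 'ROWS'. ROWS is JSON, a list of rows, each a list of 3 entries, a list of its own where there are three numbers: the closure, from 0 (fully open) to 1 (shut), then the shift along the tool's x, y, z in m, then the turn, a rotation vector about the tool's x, y, z in degrees. A call has 1 to 8 rows; each row shifts and turns the commanded pose from where the row before left it, along the tool's axes as they then stand; what a row does not reach is not made up. A row lasts 1/10 s, in which the tool goes at most 50 mm and 8.59 degrees, less where a joint would pass 70% of its speed; a pose out of reach is approached as far as the arm can. A call with a gripper value outside its range is refused whole. The fingers move at their own pace and stop on an object; the grip force is fixed at half the most. Time passes only in rows, so rows that do not move let the fingers close. It gives the time, the measured TCP pose, the force, the opening and the grip force at its end, in the units of the state.
- robot.get_obs(): the state, without advancing time (a new reading comes with each control period).
- vision.snapshot(name): name is "scene" or "top" or "wrist"; returns a dict with "color" (384x512x3 uint8, red, green, blue), "z_map" (384x512 float32, m along the optical axis (not along the pixel's ray), 0 where there is no reading), "fx", "fy", "cx", "cy" (pixels), "R" (3x3) and "t" (3): a world point X has camera coordinates R X + t. Camera axes: x right, y down, z forward; pixel columns grow to the right and rows downward; lengths in m; the calibration is good to about 2 mm. A picture is of the moment at which its call begins.
- robot.close_job(): hands the job in; it is judged then, once.
The state is a dict: "time": time; "joint_positions": joint angles; "qvel": joint speeds; "joint_torque": joint torques, N m; "tool_pos": TCP position; "ee_rot": TCP orientation; "wrist_force": force on the tool from outside, world axes, zero at the start; "wrist_torque": the same for the moment, N m; "width": finger opening in m; "finger_force": force on a finger pad.
Only numpy, scipy, OpenCV 4.12 (cv2) and the standard library are available. Lean on these libraries where they do the work, as an engineer would, in place of code of your own. Each camera call takes 0.05 s, during which the arm holds its last target. There are 200 camera calls.

## Task

Run the rapid test that has been left standing on its edge beside the reader: tip the cassette over so that it lies with its result window up, lay it in the bed of the reader's open drawer (either way round) and push the drawer fully shut. Then key in the run on the reader, pressing each key right down and letting it come up before the next: the blue key, the yellow key, the white key and finally the green start key. Press no key while the drawer is open, never two at once and never the red or the grey key, and leave the cups, bottles, timer and beaker standing where they are.

Things in the scene. Friction and masses are not known exactly. Their poses are not given: they have to be found in the camera images.
- cassette_mid (a point): Middle of the loose white test cassette, 21 x 86 x 5 mm, 15 g. y runs along its 86 mm, x across its 21 mm; z points out of the face with the result window (sample well and strip). It starts on a long edge on the worktop (21 mm high, 5 mm thick, z level) in any heading, so unsteady that a light push near its top tips it. Lying flat, this point is 2.5 mm above what it lies on.
- tray_bed (a point): Middle of the bed's floor in the reader's drawer, 10 mm above the worktop; x along the slide, into the reader; z up. The plate is 76 mm wide (y). The bed is 92 (x) by 25.5 mm (y) inside ribs 4.5 mm high: one across each end, and a 20 mm guide at each corner of its long sides; between these the long sides are open over 54 mm for fingers. The cassette lies along x, either way round.
- tray_front (a point): Middle of the outer face of the drawer's front, 18 mm above the worktop; x points into the reader. The front is an upright white plate 90 mm wide and 26 mm high, top 31 mm above the worktop. Push it along x to shut the drawer; shut, it stands 8 mm proud of the reader's front face. The reader is fixed, 165 mm deep, 170 mm wide, 98 mm high at its back.
- tray (a joint): The drawer's opening in m: 0 shut against its stop, 0.112 fully out. It slides with about 1.2 N of friction and stays where it is left.
- key_blue_top (a point): The middle of the top of the reader's blue key, back row, right (test programme) seen from the drawer's side; 16 x 18 mm, 8 mm proud. The six keys stand 32 mm apart in two rows of three on a panel that slopes 10 degrees up away from the drawer; x points up the slope, z out of the panel.
- key_yellow_top (a point): The middle of the top of the reader's yellow key, back row, left (sample type) seen from the drawer's side; 16 x 18 mm, 8 mm proud. The six keys stand 32 mm apart in two rows of three on a panel that slopes 10 degrees up away from the drawer; x points up the slope, z out of the panel.
- key_white_top (a point): The middle of the top of the reader's white key, front row, middle (confirm) seen from the drawer's side; 16 x 18 mm, 8 mm proud. The six keys stand 32 mm apart in two rows of three on a panel that slopes 10 degrees up away from the drawer; x points up the slope, z out of the panel.
- key_green_top (a point): The middle of the top of the reader's green key, front row, right (start) seen from the drawer's side; 16 x 18 mm, 8 mm proud. The six keys stand 32 mm apart in two rows of three on a panel that slopes 10 degrees up away from the drawer; x points up the slope, z out of the panel.
- key_red_top (a point): The middle of the top of the reader's red key, back row, middle (cancel) seen from the drawer's side; 16 x 18 mm, 8 mm proud. The six keys stand 32 mm apart in two rows of three on a panel that slopes 10 degrees up away from the drawer; x points up the slope, z out of the panel.
- key_grey_top (a point): The middle of the top of the reader's grey key, front row, left (service) seen from the drawer's side; 16 x 18 mm, 8 mm proud. The six keys stand 32 mm apart in two rows of three on a panel that slopes 10 degrees up away from the drawer; x points up the slope, z out of the panel.
- key_blue (a joint): How far the blue key is pressed in m: 0 up, 0.004 at its stop. It springs back; it starts to move at about 1.4 N and reaches the stop at 4.2 N.
- key_yellow (a joint): How far the yellow key is pressed in m: 0 up, 0.004 at its stop. It springs back; it starts to move at about 1.4 N and reaches the stop at 4.2 N.
- key_white (a joint): How far the white key is pressed in m: 0 up, 0.004 at its stop. It springs back; it starts to move at about 1.4 N and reaches the stop at 4.2 N.
- key_green (a joint): How far the green key is pressed in m: 0 up, 0.004 at its stop. It springs back; it starts to move at about 1.4 N and reaches the stop at 4.2 N.
- key_red (a joint): How far the red key is pressed in m: 0 up, 0.004 at its stop. It springs back; it starts to move at about 1.4 N and reaches the stop at 4.2 N.
- key_grey (a joint): How far the grey key is pressed in m: 0 up, 0.004 at its stop. It springs back; it starts to move at about 1.4 N and reaches the stop at 4.2 N.
- specimen_cup_orange: Specimen cup with orange cap, 62 mm across, 64 mm high, stands upright; origin under its middle. A bystander.
- specimen_cup_blue: Specimen cup with blue cap, 62 mm across, 64 mm high, stands upright; origin under its middle. A bystander.
- dropper_red: Brown dropper bottle with red bulb, 30 mm across, 94 mm high; origin under its middle. A bystander.
- dropper_dark: Brown dropper bottle with black bulb, 30 mm across, 94 mm high; origin under its middle. A bystander.
- lab_timer: White lab timer on its stand, 54 x 62 x 69 mm; origin under its middle. A bystander. Behind it stands the microscope (0.38 m high) and to its right the analyser, a solid housing 0.4 m high that reaches to within 0.45 m of the base along x and to about y = -0.3: draw the arm back before swinging past its front left corner.
- beaker: Small glass beaker, 49 mm across, 59 mm high; origin under its middle. A bystander.

How it is judged:
By the outcome, as a careful person would: the job done as asked, in the order asked, and still so for the second after the job is handed in, with the robot touching nothing.
It also fails if it takes over 72 s, if anything falls off the work surface, if the arm or the gripper's body presses on something with over 40 N, if the wrist force passes 120 N, or if a joint passes its speed limit or range.

## Working session

There is one attempt and no reset: what is moved stays moved. The work goes in short steps, Python scripts to look and compute and a shell command to move; the robot and the scene stay as the last step left them, time stands still between calls to the robot, and variables do not carry over. Pictures are saved under pics/ and viewed, at most 10 in all, crops included, and the job is handed in when it is done.

```bash
ls; mkdir -p pics
cat > h.py <<'E'
import numpy as np,cv2
from bench import robot,vision
def snap(n,save=None):
    s=vision.snapshot(n)
    if save: cv2.imwrite('pics/'+save,s['color'][:,:,::-1])
    z=s['z_map'];v,u=np.mgrid[:z.shape[0],:z.shape[1]]
    P=np.stack([(u-s['cx'])/s['fx']*z,(v-s['cy'])/s['fy']*z,z],-1)
    s['W']=(P-s['t'])@s['R']   # R^T (P-t)
    s['W'][z==0]=np.nan
    return s
E
python3 - <<'E'
from h import *
a=snap('top','top1.png');b=snap('scene','scene1.png')
np.savez('s1.npz',top=a['W'],topc=a['color'],sc=b['W'],scc=b['color'])
o=robot.get_obs();print(o)
for s in (a,b): print(s['fx'],s['R'],s['t'], -s['R'].T@s['t'])
E
```

```text
pics
{'time': 0.1, 'joint_positions': array([-1.34412806e+00,  8.78803709e-02,  1.37205524e+00, -1.61573689e-07,
        1.68357505e+00, -1.03109778e-01]), 'qvel': array([ 0.00070846, -0.00094371, -0.00236669,  0.00086496,  0.00099041,
       -0.00031461]), 'joint_torque': array([ 3.00293927e-03, -3.41251409e+01, -3.03299618e+01,  7.20951869e-02,
        3.04609956e-02, -9.34536911e-05]), 'tool_pos': array([ 0.17799253, -0.51990591,  0.20444589]), 'ee_rot': array([-3.13968481e+00, -1.97255829e-04,  3.29777843e-01]), 'wrist_force': array([-0.09305296, -0.03746273, -0.34715818]), 'wrist_torque': array([-0.07270001,  0.02512998,  0.03654405]), 'finger_force': 0.0, 'width': 0.09414839261913605}
380.40392488567295 [[-0.05206396 -0.99863891 -0.0031108 ]
 [-0.9743943   0.05148177 -0.21887296]
 [ 0.21873521 -0.00836425 -0.9757484 ]] [0.13535672 0.55711089 1.12215819] [0.30443738 0.11587745 1.21730164]
368.45107940117225 [[ 0.86623529 -0.49920911  0.02065663]
 [-0.33230551 -0.60650951 -0.72230137]
 [ 0.37310786  0.61881862 -0.69126988]] [-0.41506915  0.31879303  0.69139062] [ 0.20752095 -0.44170069  0.71677608]
```

View pics/top1.png

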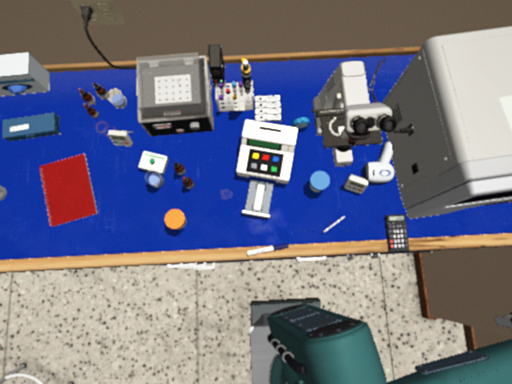

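View pics/scene1.png

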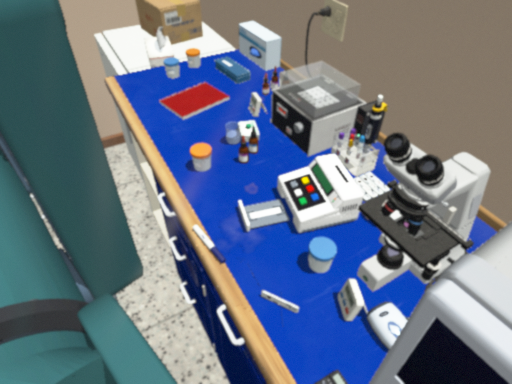

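The top view shows the cassette on its edge at about (335,225), the drawer at (258,198), the keypad at (265,162), the blue cup at (319,180) and the timer at (356,184). The scene view shows the cassette at (280,300) and the drawer at (265,213).

Run:
```python
from h import *
d=np.load('s1.npz');T,C,S,SC=d['top'],d['topc'].astype(int),d['sc'],d['scc'].astype(int)
cr=lambda im,r0,r1,c0,c1,k:cv2.resize(im[r0:r1,c0:c1].astype(np.uint8),None,fx=k,fy=k,interpolation=cv2.INTER_CUBIC)
a=cr(SC,275,325,250,315,6);b=cr(SC,150,240,230,350,4)
out=np.zeros((360,800,3),np.uint8);out[:300,:390]=a;b=cv2.resize(b,(400,300));out[:300,400:]=b
cv2.imwrite('pics/crop1.png',out[:,:,::-1])
def mask(C,cond,box):
    m=np.zeros(C.shape[:2],bool);r0,r1,c0,c1=box;m[r0:r1,c0:c1]=cond[r0:r1,c0:c1];return m
for n,W,c,box in (('top',T,C,(210,238,318,350)),('sc',S,SC,(280,318,255,305))):
    m=mask(c,(c.min(-1)>110)|((W[...,2]>.008)),box);P=W[m];P=P[P[:,2]>.012] 
    q=P[:,:2].mean(0);u,s,v=np.linalg.svd(P[:,:2]-q);t=(P[:,:2]-q)@v[0]
    print(n,len(P),q,np.percentile(P[:,2],[5,50,95]),v[0],np.degrees(np.arctan2(v[0][1],v[0][0])),t.min(),t.max(),(t.min()+t.max())/2*v[0]+q)
hs={'blue':(100,125),'yellow':(22,35),'red':(0,8),'green':(45,80)}
for n,W,c,box in (('top',T,C,(140,180,240,295)),('sc',S,SC,(165,212,275,345))):
    h=cv2.cvtColor(c.astype(np.uint8),cv2.COLOR_RGB2HSV)
    for k,(l,u) in hs.items():
        m=mask(c,(h[...,0]>=l)&(h[...,0]<=u)&(h[...,1]>130)&(h[...,2]>70)&(W[...,2]>.06),box)
        nn,L,st,ce=cv2.connectedComponentsWithStats(m.astype(np.uint8))
        for i in range(1,nn):
            if st[i,4]>8: print(n,k,st[i,4],ce[i].round(),np.nanmean(W[L==i],0).round(4))
# tray: front plate top
for n,W,box in (('top',T,(180,222,236,280)),('sc',S,(195,235,230,290))):
    r0,r1,c0,c1=box;P=W[r0:r1,c0:c1].reshape(-1,3)
    P=P[np.isfinite(P[:,2])&(P[:,2]>.005)&(P[:,2]<.04)]
    P=P.copy();f=P[P[:,2]>.025];print(n,'front',len(f),f.min(0),f.max(0),f.mean(0))
```

```text
top 42 [ 0.44672697 -0.125521  ] [0.01685074 0.02042712 0.0253318 ] [-0.54096897  0.84104255] 122.74962542656556 -0.041613981797267253 0.04401285517078543 [ 0.44607811 -0.12451223]
sc 149 [ 0.44588537 -0.12394851] [0.01247951 0.01837074 0.02085553] [ 0.54346539 -0.83943157] -57.08014377653409 -0.04202504177027512 0.04240353171700922 [ 0.44598821 -0.12410737]
top blue 47 [275. 159.] [0.6536 0.0504 0.0682]
top yellow 47 [255. 155.] [0.6688 0.1127 0.067 ]
top red 44 [265. 157.] [0.6619 0.0812 0.0675]
top green 123 [263. 144.] [0.6997 0.0852 0.0811]
top green 30 [274. 168.] [0.6237 0.0568 0.0648]
sc blue 72 [315. 197.] [0.6567 0.0517 0.0662]
sc yellow 65 [305. 180.] [0.6711 0.1145 0.066 ]
sc red 57 [310. 188.] [0.6635 0.0831 0.0665]
sc green 163 [322. 179.] [0.7004 0.0834 0.0824]
sc green 39 [302. 201.] [0.6226 0.0578 0.0629]
top front 80 [0.47849548 0.04087371 0.02546041] [0.59264114 0.16353139 0.03586954] [0.49313743 0.11828872 0.0305477 ]
sc front 115 [0.4774136  0.07805875 0.0252706 ] [0.61300099 0.16730086 0.03871217] [0.51169245 0.1156427  0.02972243]
```

View pics/crop1.png

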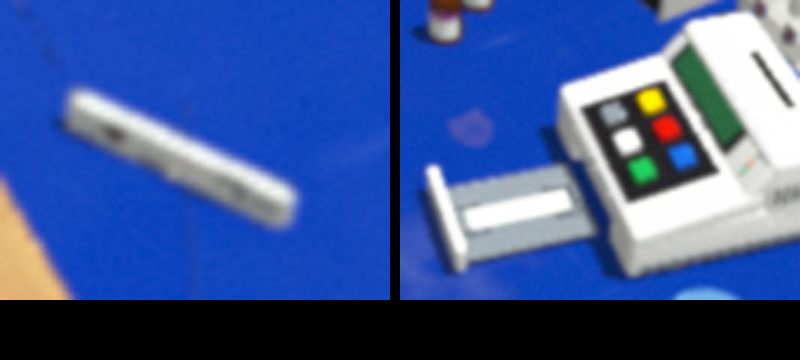

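The crop shows dark marks (well and strip) on the cassette face toward the scene camera, at about (113,132) and (240,190). The window therefore seems to face (-0.84,-0.54). I'll move there, staying drawn back past the analyser, and check with the wrist camera.

```bash
python3 -m crank '[[0,[0.0196,-0.0356,0],[0,0,0]],[0,[0.0196,-0.0356,0],[0,0,0]],[0,[0.0196,-0.0356,0],[0,0,0]],[0,[0.0196,-0.0356,0],[0,0,0]],[0,[0.0196,-0.0356,0],[0,0,0]],[0,[0.0196,-0.0356,0],[0,0,0]]]' && python3 -m crank '[[1,[0.035,-0.01,0],[0,0,0]],[1,[0.035,-0.01,0],[0,0,0]],[1,[0.035,-0.01,0],[0,0,0]],[1,[0.035,-0.01,0],[0,0,0]],[1,[0.035,-0.01,0],[0,0,0]],[1,[0.035,-0.01,0],[0,0,0]],[1,[0,0,0],[0,0,-8.5]],[1,[0,0,0],[0,0,-8.5]]]' && python3 -m crank '[[1,[0,0,0],[0,0,-8.5]],[1,[0,0,0],[0,0,-8.5]],[1,[0,0,0],[0,0,-8.5]],[1,[0,0,0],[0,0,-8.5]],[1,[0,0,0],[0,0,-8.5]],[1,[0,0,0],[0,0,-8.5]],[1,[0,0,0],[0,0,-8.5]],[1,[0,0,0],[0,0,-8.5]]]' && python3 -m crank '[[1,[0,0,0],[0,0,-8.5]],[1,[0,0,0],[0,0,-8.5]],[1,[0,0,0],[0,0,-2]],[1,[0,0,0],[0,0,0]]]'
python3 - <<'E'
from h import *
o=robot.get_obs();print(o['time'],o['tool_pos'],np.degrees(o['ee_rot']),o['width'],o['joint_positions'])
a=snap('wrist','w1.png');np.savez('w1.npz',W=a['W'],c=a['color']);print(-a['R'].T@a['t'])
E
```

```text
time: 0.7
tool_pos: [0.2201, -0.2783, 0.2049]
ee_rot: [-3.141, -0.0, 0.329]
wrist_force: [0.6, -0.0, 0.2]
width: 0.0942
finger_force: 0.0
time: 1.5
tool_pos: [0.3999, -0.1543, 0.2046]
ee_rot: [-3.14, 0.001, 0.635]
wrist_force: [-0.3, 0.2, -0.1]
width: 0.0332
finger_force: 0.0
time: 2.3
tool_pos: [0.3991, -0.1552, 0.2049]
ee_rot: [-3.141, -0.001, 1.819]
wrist_force: [-0.2, 0.8, 0.4]
width: 0.0002
finger_force: 0.0
time: 2.7
tool_pos: [0.3992, -0.1553, 0.205]
ee_rot: [-3.141, -0.001, 2.145]
wrist_force: [-0.0, -0.3, 0.1]
width: 0.0002
finger_force: 0.0
2.7 [ 0.39917704 -0.15526607  0.20497118] [-1.79971124e+02 -4.69220623e-02  1.22886037e+02] 0.00017151195886918398 [-5.03446317e-01 -1.87103754e-01  1.63399315e+00 -5.64528420e-05
  1.69566322e+00 -1.07742315e+00]
[ 0.35681358 -0.08724988  0.38383495]
```

View pics/w1.png

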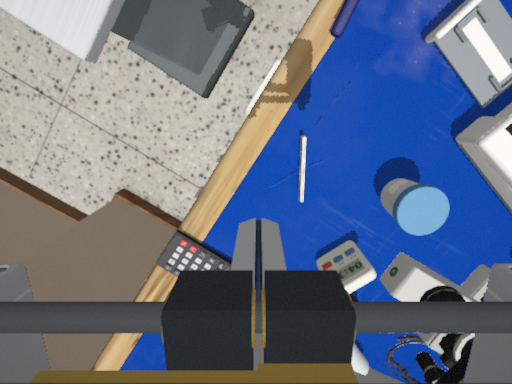

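The wrist view shows the cassette's top edge at (302,168), tips of the fingers at (258,222), the cup at (415,205) and the drawer at top right (485,45). Measuring and zooming.

Run:
```python
from h import *
d=np.load('w1.npz');W,c=d['W'],d['c']
m=np.zeros(W.shape[:2],bool);m[125:210,285:320]=(W[125:210,285:320,2]>.014)&(c[125:210,285:320].min(-1)>100);P=W[m]
(cx,cy),wh,an=cv2.minAreaRect((P[:,:2]*1000).astype(np.float32));print(cx,cy,wh,an,np.median(P[:,2]))
q=P[:,:2].mean(0);u,s,v=np.linalg.svd(P[:,:2]-q);print(q,v[0],np.degrees(np.arctan2(v[0][1],v[0][0])))
s=np.load('s1.npz')['scc'][278:318,255:305]
a=cv2.resize(s,(375,300),interpolation=cv2.INTER_CUBIC);b=cv2.resize(c[125:210,270:350],(282,300),interpolation=cv2.INTER_CUBIC)
a=np.clip((a.astype(float)-60)*1.4,0,255).astype(np.uint8)
cv2.imwrite('pics/crop2.png',np.hstack([a,b])[:,:,::-1])
```

```text
447.5754699707031 -123.40965270996094 (4.917149066925049, 85.5257339477539) 32.604305267333984 0.02004215305146765
[ 0.44629252 -0.12202038] [ 0.53924321 -0.84215008] -57.36786445174372
```

View pics/crop2.png

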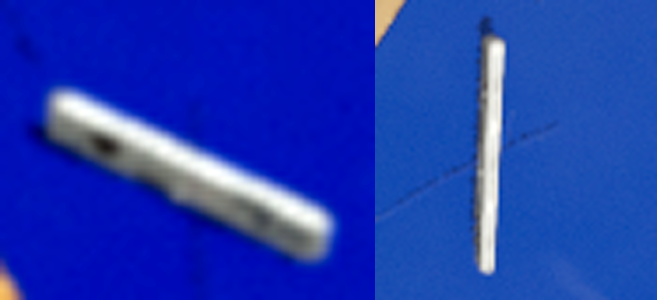

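```bash
python3 -m crank '[[1,[0,0,0.045],[0,0,0]],[1,[0,0,0.045],[0,0,0]],[1,[0,0,0.045],[0,0,0]],[1,[0,0,0.04],[0,0,0]],[1,[0,0,0.012],[0,0,0]],[1,[0,0.015,0],[0,0,0]],[1,[0,0.015,0],[0,0,0]],[1,[0,0.008,0],[0,0,0]]]' && python3 -m crank '[[1,[0,0.004,0],[0,0,0]],[1,[0,0.004,0],[0,0,0]],[1,[0,0.003,0],[0,0,0]],[1,[0,0,0],[0,0,0]]]'
cat > m.py <<'E'
from h import *
def meas(save=None,zlo=.003,zhi=.03):
    o=robot.get_obs();t=o['tool_pos'];a=snap('wrist',save);W,c=a['W'],a['color']
    m=(W[...,2]>zlo)&(W[...,2]<zhi)&(c.min(-1)>105)&(np.hypot(W[...,0]-.455,W[...,1]+.115)<.075)
    n,L,st,ce=cv2.connectedComponentsWithStats(m.astype(np.uint8))
    i=1+st[1:,4].argmax();P=W[L==i]
    print(o['time'],t,np.degrees(o['ee_rot']),'n',len(P),'z',np.percentile(P[:,2],[10,50,90]),cv2.minAreaRect((P[:,:2]*1000).astype(np.float32)),ce[i])
    return a
E
python3 -c "from m import *;meas('w2.png')"
```

```text
time: 3.55
tool_pos: [0.4336, -0.1348, 0.0201]
ee_rot: [3.14, 0.003, 2.145]
wrist_force: [0.9, -0.5, -1.1]
width: 0.0002
finger_force: 0.0
time: 3.95
tool_pos: [0.4409, -0.1289, 0.0188]
ee_rot: [3.141, 0.001, 2.145]
wrist_force: [-0.4, -0.5, 0.5]
width: 0.0006
finger_force: 0.3
3.95 [ 0.4409138  -0.12886184  0.01881845] [1.79989242e+02 3.82549352e-02 1.22910225e+02] n 536 z [0.01644    0.02022242 0.02459826] ((432.4659729003906, -103.44837188720703), (10.600526809692383, 36.69730758666992), 37.715614318847656) [269.07276119 195.16044776]
```

```bash
python3 -m crank '[[1,[0,0.003,0],[0,0,0]],[1,[0,0.003,0],[0,0,0]],[1,[0,0.002,0],[0,0,0]],[1,[0,0,0],[0,0,0]],[1,[0,0,0],[0,0,0]]]'; python3 -c "
from m import *
a=meas('w3.png')"
```

```text
time: 4.5
tool_pos: [0.4472, -0.1244, 0.0183]
ee_rot: [-3.141, -0.0, 2.145]
wrist_force: [0.6, -0.3, -0.4]
width: 0.0005
finger_force: 0.0
4.5 [ 0.4471938  -0.12437909  0.01826845] [-1.79981006e+02 -1.58690360e-02  1.22905397e+02] n 1941 z [0.00350486 0.00435807 0.00533131] ((456.9581604003906, -114.56901550292969), (21.195369720458984, 81.60002136230469), 32.74735641479492) [278.43431221 201.73518805]
```

View pics/w3.png

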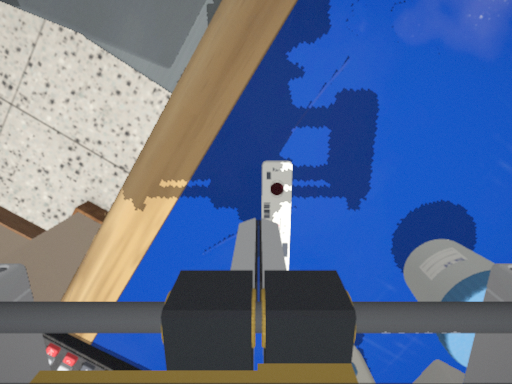

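The cassette is lying with its window up (well at (277,189)). I'll lift, open, and remeasure.

```bash
python3 -m crank '[[1,[0,0,-0.04],[0,0,0]],[0.5,[0,0.0136,-0.04],[0,0,0]],[0.5,[-0.03,0,-0.04],[0,0,0]],[0.5,[-0.03,0,0],[0,0,0]],[0.5,[0,0,0],[0,0,0]],[0.5,[0,0,0],[0,0,0]]]'; python3 -c "
from m import *
a=meas('w4.png',.0025,.012);np.savez('w4.npz',W=a['W'],c=a['color'])"
```

```text
time: 5.15
tool_pos: [0.4909, -0.1675, 0.1378]
ee_rot: [-3.141, -0.002, 2.144]
wrist_force: [-0.7, 0.0, -0.0]
width: 0.037
finger_force: 0.0
5.15 [ 0.49086694 -0.1674812   0.13775836] [-1.79955483e+02 -9.44278900e-02  1.22845792e+02] n 1511 z [0.00331428 0.00425743 0.00522605] ((458.6912841796875, -116.68180847167969), (19.78272247314453, 85.00257873535156), 33.262752532958984) [257.88285903 123.94705493]
```

```bash
python3 -m crank '[[0.5,[0.03,0,0],[0,0,0]],[0.5,[0.03,0,0.03],[0,0,0]],[0.5,[0,0,0.04],[0,0,0]],[0.5,[0,0,0.04],[0,0,0]],[0.5,[0,0,0.018],[0,0,0]],[0.5,[0,0,0.004],[0,0,0]],[0.5,[0,0,0],[0,0,0]],[0.5,[0,0,0],[0,0,0]]]'
```

```text
time: 6.0
tool_pos: [0.4596, -0.1172, 0.0078]
ee_rot: [3.14, 0.002, 2.145]
wrist_force: [-0.3, -0.6, 0.0]
width: 0.0473
finger_force: 0.0
```

```bash
python3 -m crank '[[0.5,[0,0,0.0045],[0,0,0]],[0.5,[0,0,0],[0,0,0]],[1,[0,0,0],[0,0,0]],[1,[0,0,0],[0,0,0]],[1,[0,0,0],[0,0,0]],[1,[0,0,0],[0,0,0]],[1,[0,0,0],[0,0,0]]]' && python3 -m crank '[[1,[0,0,-0.02],[0,0,0]],[1,[0,0,-0.04],[0,0,0]],[1,[0,0,-0.04],[0,0,0]],[1,[0,0,-0.03],[0,0,0]],[1,[0,0,0],[0,0,0]]]'
python3 - <<'E'
from h import *
a=snap('wrist');W,c=a['W'],a['color'];o=robot.get_obs();np.savez('w5.npz',W=W,c=c);t=o['tool_pos'];print(o['tool_pos'],o['width'],np.degrees(o['ee_rot']))
m=(abs(W[...,2]-t[2])<.012)&(c.min(-1)>100)&(np.hypot(W[...,0]-t[0],W[...,1]-t[1])<.08)
P=W[m];print(len(P),P[:,2].mean(),cv2.minAreaRect((P[:,:2]*1000).astype(np.float32)))
E
```

```text
time: 6.7
tool_pos: [0.4588, -0.1172, 0.0021]
ee_rot: [3.142, 0.0, 2.145]
wrist_force: [-0.2, 0.6, 0.5]
width: 0.0199
finger_force: 30.0
time: 7.2
tool_pos: [0.4618, -0.1183, 0.1374]
ee_rot: [3.135, 0.009, 2.145]
wrist_force: [0.4, -0.7, -0.1]
width: 0.0195
finger_force: 30.0
[ 0.46025687 -0.11767167  0.13430313] 0.01989251128056212 [179.81848284   0.25846406 122.8980233 ]
3737 0.13958925447954595 ((463.33319091796875, -115.12316131591797), (41.0991096496582, 86.34840393066406), 46.04149627685547)
```

```bash
python3 -m crank '[[1,[0.014,0.033,-0.01],[0,0,0]],[1,[0.014,0.033,-0.01],[0,0,0]],[1,[0.014,0.033,-0.01],[0,0,0]],[1,[0.014,0.033,-0.01],[0,0,0]],[1,[0.014,0.033,0],[0,0,0]],[1,[0,0,0],[0,0,-8.5]],[1,[0,0,0],[0,0,-8.5]],[1,[0,0,0],[0,0,-8.5]]]' && python3 -m crank '[[1,[0,0,0],[0,0,-8.5]],[1,[0,0,0],[0,0,-8.5]],[1,[0,0,0],[0,0,-1]],[1,[0,0,0],[0,0,0]],[1,[0,0,0],[0,0,0]]]'
python3 - <<'E'
from h import *
a=snap('wrist','w6.png');o=robot.get_obs();np.savez('w6.npz',W=a['W'],c=a['color']);print(o['tool_pos'],o['width'],np.degrees(o['ee_rot']))
E
```

```text
time: 8.05
tool_pos: [0.5581, 0.0319, 0.1686]
ee_rot: [-3.139, -0.005, 2.597]
wrist_force: [-0.5, -0.5, -0.9]
width: 0.0199
finger_force: 30.0
time: 8.55
tool_pos: [0.5588, 0.0313, 0.1708]
ee_rot: [-3.141, -0.002, 2.902]
wrist_force: [-1.1, 1.0, -1.2]
width: 0.0198
finger_force: 30.0
[0.55898098 0.03128507 0.17122732] 0.019889227485244063 [-1.79983823e+02 -6.39551140e-02  1.66298881e+02]
```

View pics/w6.png

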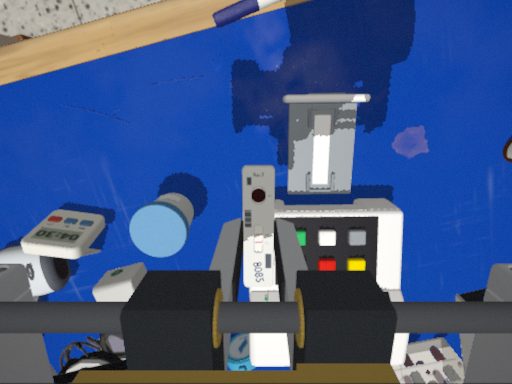

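The wrist view shows the cassette held along the tool axis, window up (well (258,195)). The drawer front is at (325,98), the bed is centred at about (320,150), and the keys are at (300-357, 238-266).

Run:
```python
from h import *
d=np.load('w6.npz');W,c=d['W'],d['c'].astype(int)
R=lambda P:cv2.minAreaRect((P[:,:2]*1000).astype(np.float32))
B=W[85:200,275:380].reshape(-1,3);B=B[np.isfinite(B[:,2])]
f=B[(B[:,2]>.026)&(B[:,2]<.036)];print('front',len(f),R(f),np.median(f[:,2]))
p=B[(B[:,2]>.006)&(B[:,2]<.02)];print('plate',len(p),R(p),np.percentile(p[:,2],[5,25,50,75,95]))
r=B[(B[:,2]>.0125)&(B[:,2]<.018)];print('ribs',len(r),R(r))
# projections along drawer axis, yaw from front plate
q=f[:,:2].mean(0);v=np.linalg.svd(f[:,:2]-q)[2][0];v*=np.sign(v[1]);x=np.array([v[1],-v[0]])
print('yaw',np.degrees(np.arctan2(x[1],x[0])))
k=R(f)
h=cv2.cvtColor(d['c'],cv2.COLOR_RGB2HSV)
for n,(r0,r1,c0,c1),cond in (('green',(230,247,296,308),(h[...,0]>45)&(h[...,0]<80)&(h[...,1]>120)),('white',(228,248,315,339),c.min(-1)>150),('grey',(228,248,345,370),c.min(-1)>95),('red',(257,274,315,339),(c[...,0]>130)&(c[...,1]<90)),('yellow',(256,274,344,368),(c[...,0]>150)&(c[...,1]>130)&(c[...,2]<110))):
    P=W[r0:r1,c0:c1][cond[r0:r1,c0:c1]];print(n,len(P),np.nanmean(P,0),[np.round(z,1) for z in R(P)])
t=robot.get_obs()['tool_pos']
s=W[165:300,235:280].reshape(-1,3);s=s[(abs(s[:,2]-t[2]-.003)<.012)];a=R(s);print('cass',len(s),a,s[:,2].mean())
```

```text
front 730 ((491.77685546875, 123.45098876953125), (89.6119613647461, 9.089848518371582), 76.21732330322266) 0.0300302048911348
plate 5982 ((551.2081298828125, 122.84312438964844), (108.78705596923828, 126.14363861083984), 80.7326889038086) [0.00852094 0.00926488 0.00982026 0.01041687 0.0137551 ]
ribs 386 ((554.6638793945312, 110.71157836914062), (159.6039276123047, 71.88494873046875), 15.243264198303223)
yaw -13.258466765097086
green 122 [0.62287089 0.06354246 0.064389  ] [array([595.1,  59.2]), array([76.5,  8.4]), np.float64(11.8)]
white 251 [0.63104974 0.08955059 0.0641956 ] [array([631.9,  89.6]), array([17.2, 15.3]), np.float64(78.2)]
grey 246 [0.63847016 0.12049661 0.06411327] [array([639.4, 120.6]), array([17.1, 14.8]), np.float64(76.5)]
red 191 [0.65966561 0.08298638 0.06898283] [array([660.1,  83.3]), array([17.6, 11. ]), np.float64(77.7)]
yellow 189 [0.66714247 0.11379234 0.06918187] [array([667.9, 114.6]), array([17.5, 12.3]), np.float64(74.7)]
cass 3977 ((558.4154052734375, 32.24172592163086), (28.409255981445312, 86.32313537597656), 81.66669464111328) 0.17317506643639966
```

Run:
```python
from h import *
d=np.load('w6.npz');W,c=d['W'],d['c'].astype(int)
a=np.radians(-13.4);X=np.array([np.cos(a),np.sin(a)]);Y=np.array([-X[1],X[0]])
o=np.array([.4918,.1235])
B=W[85:205,270:385];Q=(B[...,:2]-o);u=Q@X*1000;v=Q@Y*1000;z=B[...,2]*1000
f=(z>26)&(z<36)&(abs(u)<15);print('front u,v',np.percentile(u[f],[2,98]),np.percentile(v[f],[2,98]))
p=(z>6)&(z<17)&(u>6)&(abs(v)<60);print('plate v by u')
for lo in range(8,112,8):
    m=p&(u>=lo)&(u<lo+8);print(lo,np.percentile(v[m],[2,98]).round(1),m.sum(),end=' | ')
print()
b=p&(abs(v)<10)
for lo in range(4,120,3):
    m=b&(u>=lo)&(u<lo+3)
    if m.sum(): print(lo,np.median(z[m]).round(1),end=' ; ')
print()
# image in drawer frame: brightness grid
g=c[85:205,270:385].mean(-1)
for lo in range(0,116,4):
    row=''
    for vv in range(-42,44,4):
        m=p&(u>=lo)&(u<lo+4)&(v>=vv)&(v<vv+4);row+=('%4d'%g[m].mean()) if m.any() else '   .'
    print(lo,row)
```

```text
front u,v [-4.40034329  4.619004  ] [-42.93749059  41.03896937]
plate v by u
8 [-37.4  35.5] 496 | 16 [-37.1  36.1] 511 | 24 [-37.1  35.7] 471 | 32 [-36.8  36.1] 466 | 40 [-36.6  35.8] 462 | 48 [-36.5  36.1] 456 | 56 [-36.4  35.9] 455 | 64 [-37.2  35.6] 437 | 72 [-37.2  36.1] 414 | 80 [-37.   35.8] 441 | 88 [-36.8  36. ] 411 | 96 [-36.6  36.2] 411 | 104 [-36.5  36.1] 342 | 
4 9.1 ; 7 10.0 ; 10 13.3 ; 13 9.5 ; 16 9.6 ; 19 10.1 ; 22 10.0 ; 25 10.1 ; 28 9.9 ; 31 10.0 ; 34 10.0 ; 37 9.9 ; 40 10.0 ; 43 10.3 ; 46 9.9 ; 49 10.1 ; 52 9.7 ; 55 10.2 ; 58 9.8 ; 61 10.0 ; 64 10.0 ; 67 10.0 ; 70 10.1 ; 73 10.0 ; 76 10.1 ; 79 10.1 ; 82 10.1 ; 85 9.8 ; 88 10.0 ; 91 9.9 ; 94 10.2 ; 97 10.0 ; 100 9.8 ; 103 11.4 ; 106 10.4 ; 109 9.6 ; 
0    .   .   .   .   .   .   .   .   .   .   .   .   .   .   .   .   .   .   .   .   .   .
4   91 108 108 107 108 107 107 106 107 106 107 106 105 105 106 130 170 174 173 152   .   .
8   92 108 108 107 107 106 102 101 102 103 103 103 102 100 116 152 169 167 173 157   .   .
12   93 108 107 107 107 105  94 103 105 106 106 105 105  95  97 107 111 109 115 115   .   .
16   93
[... 1596 characters left out ...]
 255 254 254 229 158 144 175 175 174 174 169   .   .
88    . 174 180 179 179 178 148 169 246 254 255 254 225 157 159 174 174 174 173 170   .   .
92    . 176 180 180 179 179 148 167 248 255 255 254 235 159 170 175 174 174 174 156   .   .
96    . 176 180 180 180 179 146 171 212 219 212 217 202 162 156 175 175 174 174 160   .   .
100    . 176 180 180 179 179 150 138 151 147 163 148 157 144 152 175 174 174 174 166   .   .
104    . 150 166 149 159 154 133 147 144 148 144 147 150 142 123 133 151 126 138 126   .   .
108    .  91  92  92  92  92  92  93  91  84  85  88 100  97  97  95  97  97  96  87   .   .
112    .   .   .   .   .   .   .   .   .   .   .   .   .   .   .   .   .   .   .   .   .   .
```

```bash
python3 -m crank '[[1,[0.0095,0.0243,0],[0,0,-0.3]],[1,[0.0095,0.0243,0],[0,0,0]],[1,[0.0095,0.0243,0],[0,0,0]],[1,[0,0,0.04],[0,0,0]],[1,[0,0,0.04],[0,0,0]],[1,[0,0,0.03],[0,0,0]],[1,[0,0,0.012],[0,0,0]],[1,[0,0,0],[0,0,0]]]' && python3 -m crank '[[1,[0,0,0],[0,0,0]],[1,[0,0,0],[0,0,0]]]'
python3 - <<'E'
from h import *
a=snap('wrist','w7.png');o=robot.get_obs();np.savez('w7.npz',W=a['W'],c=a['color']);print(o['tool_pos'],o['width'],np.degrees(o['ee_rot']))
W=a['W'];o=np.array([.5483,.1092]);A=np.radians(-13.4);X=np.array([np.cos(A),np.sin(A)]);Y=np.array([-X[1],X[0]])
Q=W[...,:2]-o;u=Q@X*1000;v=Q@Y*1000;z=W[...,2]*1000
f=(z>50)&(z<62)&(abs(u)<50)&(abs(v)<11)&(u<-15);print('cass',f.sum(),np.percentile(u[f],[0,2]),np.percentile(v[f],[2,98]),np.median(z[f]))
f=(z>26)&(z<36)&(abs(u+58)<12);print('front',f.sum(),np.percentile(u[f],[2,98]),np.percentile(v[f],[2,98]))
f=(z>7)&(z<12)&(u>-52)&(u<-10);print('plate',f.sum(),np.percentile(v[f],[2,98]))
E
```

```text
time: 9.4
tool_pos: [0.547, 0.1086, 0.0479]
ee_rot: [-3.14, -0.004, 2.909]
wrist_force: [1.2, 0.3, 0.5]
width: 0.02
finger_force: 30.0
time: 9.6
tool_pos: [0.5502, 0.1089, 0.0525]
ee_rot: [3.14, 0.004, 2.909]
wrist_force: [-0.7, -0.1, -0.6]
width: 0.0198
finger_force: 30.0
[0.55016029 0.10888918 0.05240054] 0.019857827948856283 [179.92191993   0.24425842 166.67683055]
cass 1348 [-41.58200285 -41.13151815] [-8.58503052 10.74571349] 54.425799350080126
front 1653 [-62.81007155 -54.17076236] [-41.65575669  41.96354875]
plate 3819 [-36.31360784  37.03487829]
```

```bash
cat > t.py <<'E'
from h import *
a=snap('wrist','w8.png');o=robot.get_obs();print(o['time'],o['tool_pos'],np.degrees(o['ee_rot']))
zt=o['tool_pos'][2]*1000+2.5
W=a['W'];o=np.array([.5483,.1092]);A=np.radians(-13.4);X=np.array([np.cos(A),np.sin(A)]);Y=np.array([-X[1],X[0]])
Q=W[...,:2]-o;u=Q@X*1000;v=Q@Y*1000;z=W[...,2]*1000
for lo in (-38,-28,-18):
    f=(abs(z-zt)<5)&(u<lo+10)&(u>lo)&(abs(v)<16);print('cass',lo,f.sum(),np.percentile(v[f],[1,99]))
f=(abs(z-zt)<5)&(u<-15)&(u>-54)&(abs(v)<8);print('end',np.percentile(u[f],[0,1]),np.median(z[f]))
f=(z>26)&(z<36)&(abs(u+58)<12);print('front',np.percentile(u[f],[2,98]),np.percentile(v[f],[2,98]))
f=(z>7)&(z<12)&(u>-52)&(u<-10)&(abs(v)<50);print('plate',np.percentile(v[f],[2,98]))
E
python3 -m crank '[[1,[0,0,0],[0,0,0]],[1,[0,0,0],[0,0,0]],[1,[0,0,0],[0,0,0]]]'; python3 t.py
```

```text
time: 9.95
tool_pos: [0.5487, 0.1088, 0.0504]
ee_rot: [3.141, 0.001, 2.909]
wrist_force: [-0.3, 0.2, 0.3]
width: 0.0199
finger_force: 30.0
10.0 [0.54857394 0.10880658 0.05026135] [1.79997267e+02 2.92315821e-02 1.66693520e+02]
cass -38 506 [-9.64212664 10.39805083]
cass -28 481 [-9.0940705  10.53172223]
cass -18 489 [-11.33853219  13.87033833]
end [-43.14195273 -42.88969126] 52.475714472409884
front [-63.15832003 -53.89153159] [-41.78606122  41.92685565]
plate [-36.36127811  37.1040134 ]
```

Well centred to within 1 mm. Lowering.

```bash
python3 -m crank '[[1,[0,0,0.015],[0,0,0]],[1,[0,0,0.01],[0,0,0]],[1,[0,0,0.006],[0,0,0]],[1,[0,0,0.004],[0,0,0]],[1,[0,0,0.0025],[0,0,0]],[1,[0,0,0],[0,0,0]],[1,[0,0,0],[0,0,0]]]'; python3 t.py
```

```text
time: 10.7
tool_pos: [0.5488, 0.1089, 0.0127]
ee_rot: [3.141, 0.001, 2.909]
wrist_force: [-0.1, 0.0, -0.2]
width: 0.0198
finger_force: 30.0
10.75 [0.54872012 0.10886971 0.01273168] [1.79988878e+02 4.05080132e-02 1.66698162e+02]
cass -38 714 [-15.68988734  15.86083933]
cass -28 538 [-14.51125844  14.73005945]
cass -18 507 [-14.58654593  14.23262275]
end [-50.2630979  -48.87941254] 14.653853433064388
front [-62.43692914 -53.55729515] [-41.63991274  41.93326762]
plate [-36.35176295  37.1088115 ]
```

```bash
python3 -m crank '[[0.5,[0,0,0],[0,0,0]],[0.5,[0,0,0],[0,0,0]],[0.5,[0,0,0],[0,0,0]],[0.5,[0,0,0],[0,0,0]],[0.5,[0,0,-0.03],[0,0,0]],[0.5,[0,0,-0.04],[0,0,0]],[1,[0,0,-0.04],[0,0,0]],[1,[0,0,-0.02],[0,0,0]]]' && python3 -m crank '[[1,[0,0,0],[0,0,0]],[1,[0,0,0],[0,0,0]]]'
python3 - <<'E'
from h import *
a=snap('wrist','w9.png');s=snap('scene')
b=cv2.resize(s['color'][185:245,225:305],(512,384),interpolation=cv2.INTER_CUBIC)
im=np.hstack([a['color'][:,120:400],b]);cv2.imwrite('pics/c9.png',im[:,:,::-1]);print(robot.get_obs()['tool_pos'])
np.savez('w9.npz',W=a['W'],c=a['color'])
E
```

```text
time: 11.55
tool_pos: [0.5502, 0.109, 0.147]
ee_rot: [3.14, 0.006, 2.909]
wrist_force: [0.8, 0.4, -0.0]
width: 0.0342
finger_force: 0.0
time: 11.75
tool_pos: [0.5482, 0.1088, 0.1419]
ee_rot: [-3.141, -0.0, 2.909]
wrist_force: [-0.8, -0.4, -1.4]
width: 0.0183
finger_force: 0.0
[0.54716254 0.10868622 0.13999628]
```

View pics/c9.png

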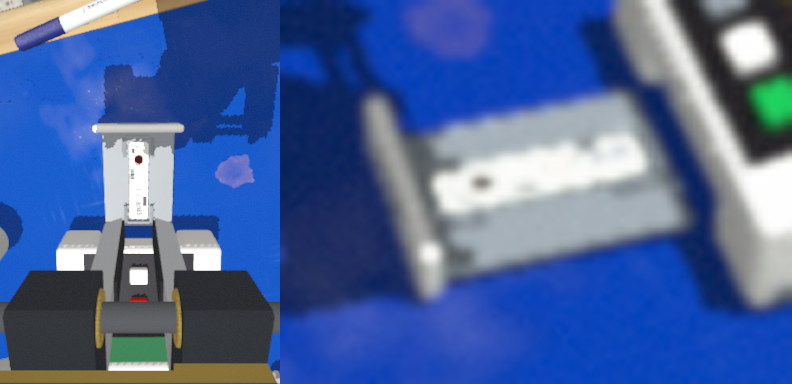

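The cassette lies in the bed with its window up (well at (138,159)). I'll check that it is level at 15 mm and work out the next moves.

Run:
```python
from h import *
d=np.load('w9.npz');W,c=d['W'],d['c']
A=np.radians(-13.4);X=np.array([np.cos(A),np.sin(A)]);Y=np.array([-X[1],X[0]])
Q=W[...,:2]-[.5483,.1092];u=Q@X*1000;v=Q@Y*1000;z=W[...,2]*1000
for lo in range(-44,44,8):
    print(lo,[np.median(z[m]).round(1) if (m:=(u>=lo)&(u<lo+8)&(abs(v-k)<3)&(z<25)).any() else 0 for k in (-7,0,7)],end=' ')
m=(z>12.8)&(z<19)&(abs(u)<50)&(c.min(-1)>140)&(abs(v)<14);print(np.percentile(u[m],[1,99]),np.percentile(v[m],[1,99]))
```

```text
-44 [np.float64(13.8), np.float64(14.2), np.float64(14.1)] -36 [np.float64(14.3), np.float64(14.2), np.float64(14.4)] -28 [np.float64(14.3), np.float64(14.3), np.float64(14.3)] -20 [np.float64(14.2), np.float64(14.2), np.float64(14.3)] -12 [np.float64(14.3), np.float64(14.7), np.float64(14.7)] -4 [np.float64(14.3), np.float64(14.0), np.float64(14.5)] 4 [np.float64(14.3), np.float64(13.6), np.float64(14.2)] 12 [np.float64(14.2), np.float64(14.3), np.float64(14.4)] 20 [np.float64(14.4), np.float64(14.7), np.float64(14.4)] 28 [np.float64(14.1), np.float64(14.4), np.float64(14.4)] 36 [np.float64(14.4), np.float64(14.1), np.float64(14.2)] [-42.26538557  47.9719693 ] [-13.36035691  13.43131813]
```

Level and seated. Now around to the front of the drawer.

```bash
python3 -m crank '[[1,[0.035,0,0],[0,0,0]],[1,[0.035,0,0],[0,0,0]],[1,[0.03,0,0.02],[0,0,0]],[1,[0,0,0.04],[0,0,0]],[1,[0,0,0.04],[0,0,0]],[1,[0,0,0.023],[0,0,0]],[1,[0,0,0],[0,0,0]],[1,[0,0,0],[0,0,0]]]' && python3 -c "
from h import *
o=robot.get_obs();p=o['tool_pos'];A=np.radians(-13.4);X=np.array([np.cos(A),np.sin(A)]);Y=np.array([-X[1],X[0]]);q=p[:2]-[.5483,.1092];print(q@X,q@Y,o['wrist_force'])"
```

```text
time: 12.65
tool_pos: [0.4501, 0.1317, 0.0184]
ee_rot: [-3.14, -0.003, 2.909]
wrist_force: [0.8, -0.8, 0.7]
width: 0.0002
finger_force: 0.0
-0.10069640003988194 -0.0008749435288075419 [ 0.75265875 -0.80788461  0.68095971]
```

```bash
python3 -m crank '[[1,[-0.02,0,0],[0,0,0]],[1,[-0.008,0,0],[0,0,0]],[1,[-0.008,0,0],[0,0,0]],[1,[-0.015,0,0],[0,0,0]],[1,[-0.015,0,0],[0,0,0]],[1,[-0.015,0,0],[0,0,0]],[1,[-0.015,0,0],[0,0,0]],[1,[-0.015,0,0],[0,0,0]]]' && python3 -m crank '[[1,[-0.01,0,0],[0,0,0]],[1,[-0.008,0,0],[0,0,0]],[1,[-0.004,0,0],[0,0,0]],[1,[-0.003,0,0],[0,0,0]],[1,[0,0,0],[0,0,0]]]' && python3 -m crank '[[1,[-0.002,0,0],[0,0,0]],[1,[-0.001,0,0],[0,0,0]]]' && python3 -m crank '[[1,[-0.001,0,0],[0,0,0]],[1,[0,0,0],[0,0,0]]]'
```

```text
time: 13.45
tool_pos: [0.5597, 0.1066, 0.0202]
ee_rot: [3.141, -0.0, 2.909]
wrist_force: [-1.5, 1.6, 1.3]
width: 0.0003
finger_force: 0.9
time: 13.95
tool_pos: [0.5838, 0.1003, 0.0195]
ee_rot: [-3.141, 0.001, 2.909]
wrist_force: [0.1, -0.7, 0.5]
width: 0.0006
finger_force: 0.0
time: 14.15
tool_pos: [0.5861, 0.0998, 0.0194]
ee_rot: [-3.141, -0.0, 2.909]
wrist_force: [-1.1, 0.2, 1.1]
width: 0.0005
finger_force: 0.6
time: 14.35
tool_pos: [0.5866, 0.0997, 0.0194]
ee_rot: [-3.141, -0.002, 2.91]
wrist_force: [-3.5, 0.6, 1.8]
width: 0.0005
finger_force: 1.6
```

```bash
python3 -m crank '[[1,[-0.001,0,0],[0,0,0]],[1,[0,0,0],[0,0,0]]]' && python3 -m crank '[[1,[-0.001,0,0],[0,0,0]],[1,[0,0,0],[0,0,0]]]' && python3 -m crank '[[1,[-0.001,0,0],[0,0,0]],[1,[0,0,0],[0,0,0]],[1,[0,0,0],[0,0,0]]]'
```

```text
time: 14.55
tool_pos: [0.5867, 0.0996, 0.0194]
ee_rot: [-3.141, -0.004, 2.91]
wrist_force: [-6.6, 1.2, 4.7]
width: 0.0
finger_force: 3.0
time: 14.75
tool_pos: [0.5867, 0.0996, 0.0194]
ee_rot: [-3.141, -0.006, 2.91]
wrist_force: [-8.8, 1.9, 5.5]
width: 0.0003
finger_force: 4.2
time: 15.05
tool_pos: [0.5867, 0.0996, 0.0194]
ee_rot: [-3.141, -0.008, 2.91]
wrist_force: [-11.1, 1.7, 7.7]
width: 0.0005
finger_force: 5.3
```

The drawer is at its stop: the force rises while the position stands still. Backing off, lifting, and tilting 10° for the keys.

```bash
python3 -m crank '[[1,[0.01,0,0],[0,0,0]],[1,[0.03,0,0],[0,0,0]],[1,[0,0,-0.04],[0,0,0]],[1,[0,0,-0.04],[0,0,0]],[1,[0,0,-0.04],[0,0,0]],[1,[0,0,0],[0,-5,0]],[1,[0,0,0],[0,-5,0]],[1,[0,0,0],[0,0,0]]]' && python3 -m crank '[[1,[0,0,0],[0,0,0]],[1,[0,0,0],[0,0,0]]]'
cat > k.py <<'E'
from h import *
from scipy.spatial.transform import Rotation as Ro
K=dict(blue=(.6551,.0512,.0698),yellow=(.6699,.1134,.0698),white=(.6319,.0896,.0642),green=(.6245,.0585,.0642))
def delta(off=.012):
    o=robot.get_obs();T=Ro.from_euler('xyz',o['ee_rot']).as_matrix()
    A=np.radians(-13.4);n=np.array([-np.sin(.1745)*np.cos(A),-np.sin(.1745)*np.sin(A),np.cos(.1745)])
    print(o['time'],o['tool_pos'],'z',T[:,2],'want',-n)
    for k,p in K.items(): print(k,(T.T@(np.array(p)+off*n-o['tool_pos'])).round(4))
E
python3 - <<'E'
from k import *
delta()
a=snap('scene');b=cv2.resize(a['color'][140:250,230:370],(700,550),interpolation=cv2.INTER_CUBIC);cv2.imwrite('pics/c10.png',b[:,:,::-1])
W,c=a['W'],a['color'];h=cv2.cvtColor(c,cv2.COLOR_RGB2HSV)
m=(W[...,2]>.024)&(W[...,2]<.036)&(W[...,0]<.62)&(W[...,0]>.56)&(W[...,1]>.03)&(W[...,1]<.17)&(c.min(-1)>120)
P=W[m];A=np.radians(-13.4);X=np.array([np.cos(A),np.sin(A)]);print('front',len(P),np.percentile((P[:,:2]-[.4918,.1235])@X,[2,50,98]))
E
```

```text
time: 15.85
tool_pos: [0.5497, 0.1086, 0.1395]
ee_rot: [3.141, 0.176, 2.911]
wrist_force: [0.4, -0.3, 0.1]
width: 0.0004
finger_force: 0.0
time: 16.05
tool_pos: [0.5521, 0.108, 0.1395]
ee_rot: [3.142, 0.174, 2.909]
wrist_force: [0.2, -0.7, -0.0]
width: 0.0006
finger_force: 0.0
16.05 [0.55211399 0.10796769 0.13949566] z [ 0.16887527 -0.03997593 -0.98482642] want [ 0.16888922 -0.04023509 -0.98481347]
blue [-0.0995 -0.0315  0.0763]
yellow [-0.0995  0.0324  0.0763]
white [-0.0676  0.0005  0.0764]
green [-0.0675 -0.0315  0.0764]
front 146 [0.10624791 0.11245968 0.11759715]
```

View pics/c10.png

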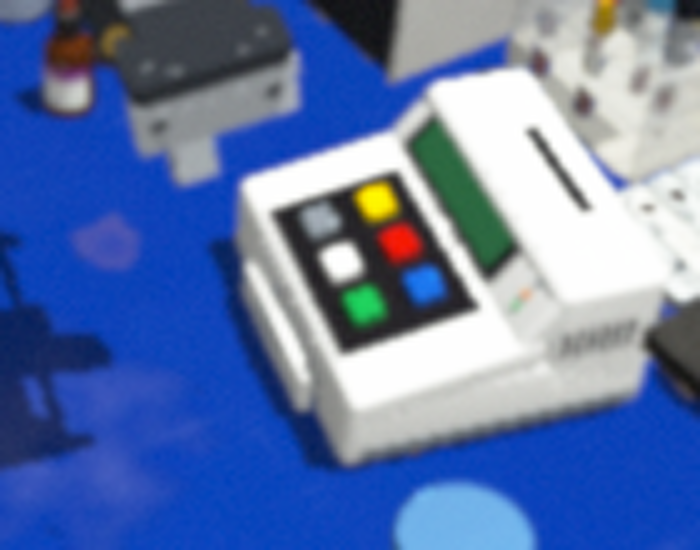

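The drawer is shut (travel about 112 mm), the keys are clear, and the gripper is upper left, away from everything. Going to hover over blue.

```bash
python3 -m crank '[[1,[-0.033,-0.0105,0],[0,0,0]],[1,[-0.033,-0.0105,0],[0,0,0]],[1,[-0.0335,-0.0105,0],[0,0,0]],[1,[0,0,0.04],[0,0,0]],[1,[0,0,0.028],[0,0,0]],[1,[0,0,0.006],[0,0,0]],[1,[0,0,0],[0,0,0]],[1,[0,0,0],[0,0,0]]]' && python3 -m crank '[[1,[0,0,0],[0,0,0]]]';python3 -c "
from k import *
delta(0)"
```

```text
time: 16.9
tool_pos: [0.6531, 0.052, 0.0855]
ee_rot: [3.141, 0.177, 2.909]
wrist_force: [-0.1, -0.4, -0.1]
width: 0.0006
finger_force: 0.0
time: 17.0
tool_pos: [0.6533, 0.0522, 0.0865]
ee_rot: [3.141, 0.179, 2.91]
wrist_force: [0.3, 0.5, 0.5]
width: 0.0002
finger_force: 0.0
17.0 [0.65329257 0.05219132 0.08650617] z [ 0.1730425  -0.03993635 -0.98410435] want [ 0.16888922 -0.04023509 -0.98481347]
blue [ 0.001  -0.0006  0.0168]
yellow [0.0009 0.0634 0.0169]
white [0.0329 0.0315 0.0168]
green [ 0.033  -0.0005  0.0167]
```

```bash
python3 -m crank '[[1,[0,0,0.012],[0,0,0]],[1,[0,0,0.003],[0,0,0]],[1,[0,0,0],[0,0,0]]]' && python3 -m crank '[[1,[0,0,0.003],[0,0,0]],[1,[0,0,0],[0,0,0]]]' && python3 -m crank '[[1,[0,0,0.002],[0,0,0]],[1,[0,0,0],[0,0,0]]]' && python3 -m crank '[[1,[0,0,0.002],[0,0,0]],[1,[0,0,0],[0,0,0]]]'
```

```text
time: 17.3
tool_pos: [0.6546, 0.0515, 0.0691]
ee_rot: [3.141, 0.175, 2.909]
wrist_force: [-0.9, 0.6, 2.0]
width: 0.0003
finger_force: 1.2
time: 17.5
tool_pos: [0.6551, 0.0514, 0.0669]
ee_rot: [3.141, 0.175, 2.909]
wrist_force: [-1.1, -0.1, 3.7]
width: 0.0001
finger_force: 2.0
time: 17.7
tool_pos: [0.6552, 0.0514, 0.0666]
ee_rot: [3.141, 0.175, 2.91]
wrist_force: [-6.0, 0.9, 11.3]
width: 0.0003
finger_force: 5.9
time: 17.9
tool_pos: [0.6553, 0.0514, 0.0665]
ee_rot: [3.141, 0.175, 2.909]
wrist_force: [-11.0, 1.5, 17.9]
width: 0.0004
finger_force: 9.5
```

Blue is at its stop (18 N, no further travel). Release, then yellow.

```bash
python3 -m crank '[[1,[0,0,-0.008],[0,0,0]],[1,[0,0,-0.014],[0,0,0]],[1,[0,0,-0.01],[0,0,0]],[1,[0,0.032,0],[0,0,0]],[1,[0,0.032,0],[0,0,0]],[1,[0,0,0.01],[0,0,0]],[1,[0,0,0],[0,0,0]],[1,[0,0,0],[0,0,0]]]' && python3 -m crank '[[1,[0,0,0],[0,0,0]]]';python3 -c "
from k import *
delta(0)"
```

```text
time: 18.7
tool_pos: [0.666, 0.1134, 0.0828]
ee_rot: [-3.14, 0.173, 2.909]
wrist_force: [-0.1, -0.9, -0.9]
width: 0.0002
finger_force: 0.0
time: 18.8
tool_pos: [0.6665, 0.1132, 0.0838]
ee_rot: [-3.141, 0.174, 2.908]
wrist_force: [-0.9, -0.0, 0.4]
width: 0.0005
finger_force: 0.0
18.8 [0.66654696 0.113151   0.08376372] z [ 0.16853416 -0.04061531 -0.98485869] want [ 0.16888922 -0.04023509 -0.98481347]
blue [-0.0007 -0.0629  0.0143]
yellow [-0.0007  0.001   0.0143]
white [ 0.0312 -0.0309  0.0144]
green [ 0.0312 -0.0629  0.0144]
```

```bash
python3 -m crank '[[1,[0,0.0005,0.011],[0,0,0]],[1,[0,0,0.004],[0,0,0]],[1,[0,0,0.003],[0,0,0]],[1,[0,0,0],[0,0,0]]]' && python3 -m crank '[[1,[0,0,0.002],[0,0,0]],[1,[0,0,0],[0,0,0]]]' && python3 -m crank '[[1,[0,0,0.001],[0,0,0]],[1,[0,0,0],[0,0,0]]]'
```

```text
time: 19.2
tool_pos: [0.6697, 0.1133, 0.0669]
ee_rot: [-3.141, 0.175, 2.909]
wrist_force: [-2.1, -1.6, 3.5]
width: 0.0006
finger_force: 2.0
time: 19.4
tool_pos: [0.6699, 0.1133, 0.0667]
ee_rot: [-3.141, 0.175, 2.909]
wrist_force: [-7.3, -2.4, 10.5]
width: 0.001
finger_force: 5.9
time: 19.6
tool_pos: [0.6699, 0.1133, 0.0666]
ee_rot: [-3.141, 0.175, 2.909]
wrist_force: [-9.0, -1.6, 13.9]
width: 0.0004
finger_force: 7.5
```

```bash
python3 -m crank '[[1,[0,0,-0.007],[0,0,0]],[1,[0,0,-0.014],[0,0,0]],[1,[0,0,-0.01],[0,0,0]],[1,[0.016,-0.016,0],[0,0,0]],[1,[0.016,-0.016,0],[0,0,0]],[1,[0,0,0.01],[0,0,0]],[1,[0,0,0],[0,0,0]],[1,[0,0,0],[0,0,0]]]' && python3 -m crank '[[1,[0,0,0],[0,0,0]],[1,[0,0,0],[0,0,0]]]';python3 -c "
from k import *
delta(0)"
```

```text
time: 20.4
tool_pos: [0.6292, 0.0912, 0.0779]
ee_rot: [3.141, 0.174, 2.91]
wrist_force: [-0.1, -0.4, 0.2]
width: 0.0005
finger_force: 0.0
time: 20.6
tool_pos: [0.6295, 0.0912, 0.0785]
ee_rot: [3.141, 0.175, 2.91]
wrist_force: [-0.1, 0.1, -0.7]
width: 0.0006
finger_force: 0.0
20.6 [0.62946546 0.09121077 0.07852331] z [ 0.16959721 -0.03983059 -0.98470824] want [ 0.16888922 -0.04023509 -0.98481347]
blue [-0.0321 -0.0331  0.0145]
yellow [-0.0322  0.0309  0.0146]
white [-0.0002 -0.001   0.0146]
green [-0.0001 -0.033   0.0146]
```

```bash
python3 -m crank '[[1,[0,-0.001,0.011],[0,0,0]],[1,[0,0,0.004],[0,0,0]],[1,[0,0,0.003],[0,0,0]],[1,[0,0,0],[0,0,0]]]' && python3 -m crank '[[1,[0,0,0.002],[0,0,0]],[1,[0,0,0],[0,0,0]]]' && python3 -m crank '[[1,[0,0,0.001],[0,0,0]],[1,[0,0,0],[0,0,0]]]'
```

```text
time: 21.0
tool_pos: [0.6315, 0.0892, 0.0613]
ee_rot: [-3.142, 0.174, 2.909]
wrist_force: [-1.9, -0.7, 4.2]
width: 0.0005
finger_force: 2.0
time: 21.2
tool_pos: [0.6317, 0.0892, 0.0611]
ee_rot: [-3.142, 0.175, 2.909]
wrist_force: [-6.9, -0.2, 12.0]
width: 0.0002
finger_force: 6.3
time: 21.4
tool_pos: [0.6317, 0.0892, 0.061]
ee_rot: [-3.142, 0.175, 2.909]
wrist_force: [-8.3, -0.4, 14.8]
width: 0.0003
finger_force: 8.1
```

White is at its stop. Release, then green.

```bash
python3 -m crank '[[1,[0,0,-0.007],[0,0,0]],[1,[0,0,-0.014],[0,0,0]],[1,[0,-0.016,0],[0,0,0]],[1,[0,-0.016,0],[0,0,0]],[1,[0,0,0],[0,0,0]],[1,[0,0,0],[0,0,0]],[1,[0,0,0],[0,0,0]]]';python3 -c "
from k import *
delta(0)"
```

```text
time: 22.1
tool_pos: [0.6209, 0.0585, 0.0776]
ee_rot: [-3.142, 0.173, 2.909]
wrist_force: [0.7, -0.1, -0.1]
width: 0.0006
finger_force: 0.0
22.1 [0.62089658 0.05851238 0.07760715] z [ 0.16794663 -0.03985357 -0.98499016] want [ 0.16888922 -0.04023509 -0.98481347]
blue [-0.0331  0.0008  0.0137]
yellow [-0.0331  0.0647  0.0137]
white [-0.0012  0.0328  0.0138]
green [-0.0011  0.0008  0.0138]
```

```bash
python3 -m crank '[[1,[-0.0005,0.0005,0.011],[0,0,0]],[1,[0,0,0.004],[0,0,0]],[1,[0,0,0.003],[0,0,0]],[1,[0,0,0],[0,0,0]]]' && python3 -m crank '[[1,[0,0,0.002],[0,0,0]],[1,[0,0,0],[0,0,0]]]' && python3 -m crank '[[1,[0,0,0.001],[0,0,0]],[1,[0,0,0],[0,0,0]]]'
```

```text
time: 22.5
tool_pos: [0.6246, 0.0587, 0.0612]
ee_rot: [-3.141, 0.174, 2.91]
wrist_force: [-2.0, 0.6, 4.9]
width: 0.0006
finger_force: 2.9
time: 22.7
tool_pos: [0.6248, 0.0588, 0.0611]
ee_rot: [-3.141, 0.174, 2.91]
wrist_force: [-6.6, 0.8, 12.6]
width: 0.0007
finger_force: 6.6
time: 22.9
tool_pos: [0.6248, 0.0587, 0.061]
ee_rot: [-3.141, 0.174, 2.91]
wrist_force: [-10.2, 0.9, 14.6]
width: 0.0005
finger_force: 8.4
```

Green is at its stop. I'll retreat clear and check the final state.

```bash
python3 -m crank '[[1,[0,0,-0.007],[0,0,0]],[1,[0,0,-0.014],[0,0,0]],[1,[0,0,-0.04],[0,0,0]],[1,[0,0,-0.04],[0,0,0]],[1,[0.03,0,0],[0,0,0]],[1,[0.03,0,0],[0,0,0]],[1,[0,0,0],[0,0,0]],[1,[0,0,0],[0,0,0]]]' && python3 -m crank '[[1,[0,0,0],[0,0,0]],[1,[0,0,0],[0,0,0]],[1,[0,0,0],[0,0,0]]]'
python3 -c "
from h import *
a=snap('scene','final.png')
W,c=a['W'],a['color']
m=(W[...,2]>.024)&(W[...,2]<.036)&(W[...,0]<.62)&(W[...,0]>.56)&(W[...,1]>.03)&(W[...,1]<.17)&(c.min(-1)>120)
P=W[m];A=np.radians(-13.4);X=np.array([np.cos(A),np.sin(A)]);print('front',len(P),np.percentile((P[:,:2]-[.4918,.1235])@X,[2,50,98]))"
```

```text
time: 23.7
tool_pos: [0.5506, 0.0761, 0.1469]
ee_rot: [-3.141, 0.175, 2.91]
wrist_force: [0.5, 0.1, 0.7]
width: 0.0008
finger_force: 0.0
time: 24.0
tool_pos: [0.5515, 0.0757, 0.1468]
ee_rot: [-3.141, 0.175, 2.909]
wrist_force: [-0.2, 0.1, 0.6]
width: 0.0004
finger_force: 0.0
front 149 [0.10636639 0.11260163 0.11772296]
```

View pics/final.png

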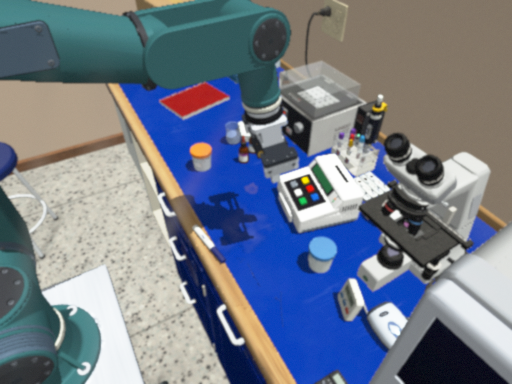

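The drawer is shut (front at (290,200)), and the cups at (201,157) and (320,253) and the timer at (350,298) stand where they were. The arm is clear of everything.

```bash
python3 -c "
from bench import robot
print(robot.close_job())"
```

```text
the job is handed in; nothing more can be done
None
```

The job is handed in after about 24 s on the robot's clock: the cassette lies window up in the shut drawer, and blue, yellow, white and green were each pressed to the stop and released, in that order; I don't have the verdict.

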